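# Log and pull the housing without a bush

## Task

One of the four black housings in the grey nest plate has come without its metal bush. While it is still in its nest, log it on the key box: press fully down the small key that stands for its nest (the four small keys are laid out on the box as the four nests are on the plate) and no other small key, let it spring back, then press the large confirm key fully down. Then lift that housing out and set it down flat, not dropped, in the empty pocket of the shallow reject tray, and leave everything else where it is.

Things in the scene. Friction and masses are not known exactly. Their poses are not given: they have to be found in the camera images.
- nest_plate: fixed light grey square plate, 180 x 180 mm and 14 mm thick, with four round nests 52 mm across and 6 mm deep in a square of 80 mm pitch; origin under its centre, z up, x away from the robot at zero yaw, y to the left
- nest_nl (a point): centre of the floor of the near left nest of the plate (near = towards the robot, left = the robot's left, +y); the floor is 8 mm over the table
- nest_nr (a point): centre of the floor of the near right nest of the plate (near = towards the robot, left = the robot's left, +y); the floor is 8 mm over the table
- nest_fl (a point): centre of the floor of the far left nest of the plate (near = towards the robot, left = the robot's left, +y); the floor is 8 mm over the table
- nest_fr (a point): centre of the floor of the far right nest of the plate (near = towards the robot, left = the robot's left, +y); the floor is 8 mm over the table
- housing_bare: black round plastic housing, 46 mm across and 22 mm tall, straight sides, with an open bore 19 mm wide in its top: the metal bush is missing. It stands loose in one of the four nests, 16 mm proud of the plate; 50 g or so; origin at the centre of its underside, z up
- housing_a: black round plastic housing, 46 mm across and 22 mm tall, straight sides, with its metal bush fitted: 19 mm wide, rising 10 mm above the top. Stands in another nest; origin at the centre of its underside, z up
- housing_b: black round plastic housing, 46 mm across and 22 mm tall, straight sides, with its metal bush fitted: 19 mm wide, rising 10 mm above the top. Stands in another nest; origin at the centre of its underside, z up
- housing_c: black round plastic housing, 46 mm across and 22 mm tall, straight sides, with its metal bush fitted: 19 mm wide, rising 10 mm above the top. Stands in another nest; origin at the centre of its underside, z up
- key_box: fixed grey box, 176 x 120 mm and 30 mm high, with five round spring keys on top: four small ones in a square of 48 mm pitch on its far part, one large one nearest the robot; origin under its centre, x away from the robot at zero yaw, y to the left
- key_nl_top (a point): centre of the top of the near left small key (26 mm across, 52 mm over the table when up, 46 mm fully down, in a collar 42 mm across whose top is at 42 mm; fully down takes about 5 N), which stands for the near left nest
- key_nr_top (a point): centre of the top of the near right small key (26 mm across, 52 mm over the table when up, 46 mm fully down, in a collar 42 mm across whose top is at 42 mm; fully down takes about 5 N), which stands for the near right nest
- key_fl_top (a point): centre of the top of the far left small key (26 mm across, 52 mm over the table when up, 46 mm fully down, in a collar 42 mm across whose top is at 42 mm; fully down takes about 5 N), which stands for the far left nest
- key_fr_top (a point): centre of the top of the far right small key (26 mm across, 52 mm over the table when up, 46 mm fully down, in a collar 42 mm across whose top is at 42 mm; fully down takes about 5 N), which stands for the far right nest
- key_confirm_top (a point): centre of the top of the large confirm key (40 mm across, 52 mm over the table when up, 46 mm fully down, in a collar 56 mm across whose top is at 42 mm; fully down takes about 5 N)
- reject_tray: fixed grey shallow tray, 200 x 110 mm and 14 mm high, walls and floor 4 mm, one cross wall dividing it into two pockets of 94 x 102 mm; origin under its centre, x along its length, at any yaw
- pocket_free (a point): centre of the floor of the tray's empty pocket, 4 mm over the table; axes as the tray's
- old_reject: an earlier reject, black round plastic housing, 46 mm across and 22 mm tall, straight sides, also without its bush, standing in the tray's other pocket; origin at the centre of its underside
- screwdriver: bystander: screwdriver 150 mm long lying beyond the plate; leave alone
- jar: bystander: closed jar 44 mm across, 50 mm tall; leave alone
- tape_roll: bystander: roll of paper tape 76 mm across, 20 mm tall, lying flat; leave alone
- tin: bystander: flat aluminium tin 48 mm across, 22 mm tall, between the robot and the plate; leave alone
- brush: bystander: brush 150 mm long lying beyond the plate; leave alone
- spare_bush: bystander: loose metal bush standing upright, 19 mm across, 26 mm tall, between the robot and the plate; leave alone
Not all that is in view belongs to the job. What is shaped like the housing_a but pink is not meant. What is shaped like the housing_bare but turquoise is not meant.

How it is judged:
By the outcome, as a careful person would: the job done as asked, in the order asked, and still so for the second after the job is handed in, with the robot touching nothing.
It also fails if it takes over 54 s, if anything falls off the work surface, if the arm or the gripper's body presses on something with over 40 N, if the wrist force passes 120 N, or if a joint passes its speed limit or range.

## Robot

A 7-joint arm with a two-finger parallel gripper is mounted at the origin on the work surface. World frame = base frame: x ahead of the robot, y to its left, z up, the work surface at z = 0. Lengths are in m, angles in rad, forces in N, time in s.
With the tool pointing down it reaches from about 0.4 to 0.9 m from the base axis. Payload 5.5 kg.
Tool frame: the origin (TCP) lies at the very end of the fingers, on their centre line; the grasp point (between the pads) lies 19 mm behind it; z points along the fingers, y is the direction in which the jaws open and shut (so a half turn about z gives the same grasp; the last joint's range is limited). The gripper opens to 85 mm and grips with 20 to 120 N. Pads are 22 mm wide; open, the fingers measure 114 mm over their backs; the gripper's body (76 mm by 85 mm) begins 54 mm behind the grasp point. The pads swing forward as they close: fully open they stand 13 mm farther back than shut.
Start: joints at [-1.031, 0.501, -0.427, 1.55, 0.221, 1.138, -0.21], TCP at [0.178, 0.625, 0.231] pointing down, gripper open.
Joint ranges: [-2.88, 2.88], [-0.31, 2.03], [-1.54, 1.56], [0.2, 2.42], [-1.41, 4.55], [0.19, 2.02], [-2.57, 2.57]. Speed limits (rad/s): [2.57, 2.57, 3.14, 3.14, 3.14, 3.14, 3.14].

## Interface

Orientations are given as a rotation vector (axis times angle).
In Python, from cell import bot gives the robot as it stands.
- The arm moves only by the shell command python3 -m creep 'ROWS' [FORCE]. ROWS is JSON, a list of rows, each a list of 3 entries, a list of its own where there are three numbers: the shift along the tool's x, y, z normalised to -1 to 1, where 1 is 0.3 m, then the turn, a rotation vector about the tool's x, y, z normalised to -1 to 1, where 1 is 2 pi rad, then the closure in counts, from 0 (fully open) to 255 (shut). In form: [[[tx, ty, tz], [rx, ry, rz], hand], ...]. A call has 1 to 20 rows; each row is the pose to reach, as a shift and turn from the pose commanded when the call began, along the tool's axes at that moment, turning the shorter way round; what a row does not reach only later rows make up. A row lasts 1/10 s, in which the tool goes at most 50 mm and 8.59 degrees, less where a joint would pass 70% of its speed; a pose out of reach is approached as far as the arm can. A call with a number of a shift or a turn outside -1 to 1 is refused whole. A call with a gripper value outside its range is refused whole. The fingers move at their own pace and stop on an object; FORCE is the grip in N (left out, the last holds). Time passes only in rows, so rows that repeat a pose let the fingers close. It gives the time, the measured TCP pose, the force and the opening at its end, in the units of the state.
- bot.state(): the state, without advancing time (a new reading comes with each control period).
- bot.camera(name): name is "scene" or "top" or "wrist"; returns the picture (384x512x3 uint8, red, green, blue); there is no depth.
- bot.get_calibration(name): a dict with "K" (3x3 intrinsics, pixels), "position" and "attitude" of the camera in the world; the wrist camera has in their place "mount" (4x4, takes a point from camera to tool coordinates, whose origin is the TCP and whose axes are the flange's). Camera axes: x right, y up, looking along -z (the intrinsics and any distortion apply to the point x, -y, -z); pixel columns grow to the right and rows downward; lengths in m; the calibration is good to about 2 mm. A picture is of the moment at which its call begins: read the wrist's pose just before it. get_calibration takes no time and is no camera call.
- bot.hand_in(): hands the job in, once; it reports no verdict.
The state is a dict: "time": time; "joint_pos": joint angles; "dq": joint speeds; "tau": joint torques, N m; "position": TCP position; "tool_rot": TCP orientation; "ft_force": force on the tool from outside, world axes, zero at the start; "torque": the same for the moment, N m; "grip_width": finger opening in m.
Only numpy, scipy, OpenCV 4.12 (cv2) and the standard library are available. Lean on these libraries where they do the work, as an engineer would, in place of code of your own. Each camera call takes 0.05 s, during which the arm holds its last target. There are 200 camera calls.

## Working session

There is one attempt and no reset: what is moved stays moved. The work goes in short steps, Python scripts to look and compute and a shell command to move; the robot and the scene stay as the last step left them, time stands still between calls to the robot, and variables do not carry over. Pictures are saved under pics/ and viewed, about 8 in all and at most 12, crops included, and the job is handed in when it is done.

```bash
ls; mkdir -p pics; python3 - <<'E'
from cell import bot
import cv2,numpy as np
for n in("top","scene"):
    cv2.imwrite(f"pics/{n}0.png",cv2.cvtColor(bot.camera(n),cv2.COLOR_RGB2BGR))
    c=bot.get_calibration(n); print(n,c)
print(bot.get_calibration("wrist")); print(bot.state())
E
```

```text
pics
top {'K': array([[424.48754318,   0.        , 251.41452816],
       [  0.        , 424.48754318, 191.32855022],
       [  0.        ,   0.        ,   1.        ]]), 'position': array([ 0.33284423, -0.0047092 ,  1.23938691]), 'attitude': array([ 0.17591071, -0.17448233, -1.58880457])}
scene {'K': array([[406.1401759 ,   0.        , 248.99841013],
       [  0.        , 406.1401759 , 193.70284895],
       [  0.        ,   0.        ,   1.        ]]), 'position': array([ 1.0085706 , -0.31600287,  0.81176966]), 'attitude': array([0.57593991, 0.27772737, 0.87949176])}
{'K': array([[278.30924056,   0.        , 257.11671425],
       [  0.        , 278.30924056, 190.61931531],
       [  0.        ,   0.        ,   1.        ]]), 'mount': array([[-4.62907975e-04,  9.53462754e-01,  3.01510469e-01,
         7.67794048e-02],
       [ 9.99999877e-01,  3.88469239e-04,  3.06844959e-04,
        -8.88194967e-04],
       [ 1.75437697e-04,  3.01510574e-01, -9.53462817e-01,
        -1.42624971e-01],
       [ 0.00000000e+00,  0.00000000e+00,  0.00000000e+00,
         1.00000000e+00]])}
{'time': 0.1, 'joint_pos': array([-1.0307739 ,  0.5017483 , -0.42678702,  1.55131135,  0.22077878,
        1.13831083, -0.21032034]), 'dq': array([ 0.00048799, -0.00044809,  0.00097576, -0.00354223, -0.00202409,
        0.00042734, -0.00125169]), 'tau': array([-1.16707184e-02, -5.70802188e+01, -5.83865136e+00, -2.81743634e+01,
        1.05304757e-02,  5.49181685e-03, -9.18022437e-06]), 'position': array([0.17752337, 0.62465363, 0.23037907]), 'tool_rot': array([-4.33410636e-01, -3.11123974e+00,  2.67783930e-03]), 'ft_force': array([ 1.35598396, -0.87431035, -0.14242396]), 'torque': array([-0.0423338 , -0.00312999,  0.03261971]), 'grip_width': 0.08516223915407414}
```

```bash
python3 -m creep --help 2>&1 | head -5
```

```text
invalid input: not JSON, or not a number
```

View pics/top0.png

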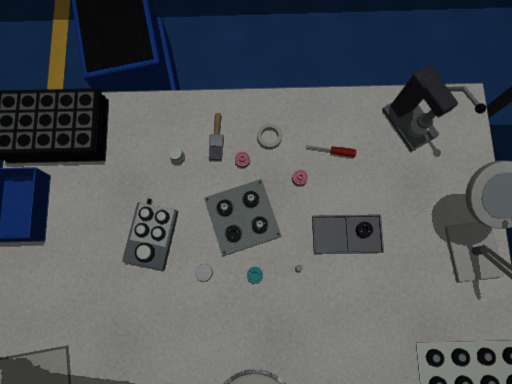

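View pics/scene0.png

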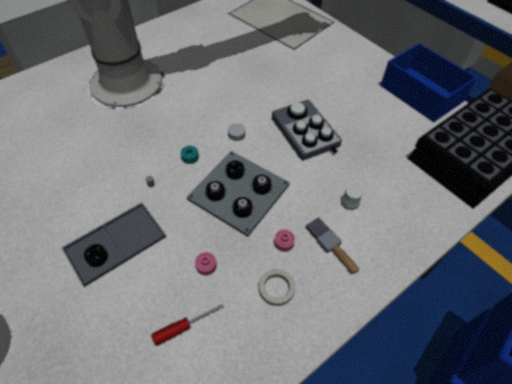

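The missing bush appears to be at top (233,233), which is the plate's near left nest. The other candidates are (224,208), (251,199) and (260,225), all with bright bushes. The black housing at (364,230) is the old reject, and the turquoise one at (255,275) is not meant. The matching key is the near left one at about (140,230), with confirm at (145,252). I'll confirm this in a crop and measure.

```bash
cat > h.py <<'E'
import numpy as np,cv2
from scipy.spatial.transform import Rotation as R
from cell import bot
def cam(name,st=None):
    c=bot.get_calibration(name)
    if name!="wrist": return c["K"],R.from_rotvec(c["attitude"]).as_matrix(),np.array(c["position"])
    T=R.from_rotvec(st["tool_rot"]).as_matrix(); M=c["mount"]
    return c["K"],T@M[:3,:3],T@M[:3,3]+st["position"]
def ray(uv,C):
    K,A,p=C; d=np.linalg.inv(K)@np.array([uv[0],uv[1],1.]); return C[2],A@np.array([d[0],-d[1],-d[2]])
def onz(uv,z,C):
    p,d=ray(uv,C); return p+d*(z-p[2])/d[2]
def proj(P,C):
    K,A,p=C; q=A.T@(np.asarray(P)-p); q=K@np.array([q[0],-q[1],-q[2]]); return q[:2]/q[2]
def blobs(mask,roi,amin):
    x0,y0,x1,y1=roi; n,l,s,c=cv2.connectedComponentsWithStats(mask[y0:y1,x0:x1].astype(np.uint8))
    return [(c[i]+[x0,y0],s[i,4],s[i,2:4]) for i in range(1,n) if s[i,4]>=amin]
def tomove(target,st,yaw=None):
    T=R.from_rotvec(st["tool_rot"]).as_matrix()
    return T.T@(np.asarray(target)-st["position"])/0.3
E
python3 - <<'E'
from h import *
T=cv2.cvtColor(cv2.imread("pics/top0.png"),cv2.COLOR_BGR2GRAY);S=cv2.cvtColor(cv2.imread("pics/scene0.png"),cv2.COLOR_BGR2GRAY)
ct,cs=cam("top"),cam("scene")
print("keys top");
for b in blobs(T>150,(118,195,182,275),15): print(b,onz(b[0],.052,ct))
print("keys scene")
for b in blobs(S>165,(265,90,345,160),15): print(b,onz(b[0],.052,cs))
print("dark top")
for b in blobs(T<45,(200,175,390,260),30): print(b,onz(b[0],.03,ct),onz(b[0],.026,ct))
print("dark scene")
for b in blobs(S<45,(60,150,300,280),30): print(b,onz(b[0],.03,cs),onz(b[0],.026,cs))
im=cv2.imread("pics/top0.png")
def edge(roi,lo,hi):
    x0,y0,x1,y1=roi;m=((T>lo)&(T<hi)).astype(np.uint8)[y0:y1,x0:x1]
    c=max(cv2.findContours(m,0,2)[0],key=cv2.contourArea);c=c+np.array([x0,y0]);return cv2.boxPoints(cv2.minAreaRect(c))
print(T[240,330],T[225,205+7],T[260,300],T[215,243])
b=edge((300,205,395,262),0,115)
for q in b: print(q,onz(q,.014,ct))
a=cv2.resize(im[170:260,195:290],None,fx=5,fy=5,interpolation=2);k=cv2.resize(im[190:280,110:190],None,fx=5,fy=5,interpolation=2)[:, :320]
cv2.imwrite("pics/c1.png",np.hstack([a,k]))
E
```

```text
keys top
keys scene
(array([275.30645161,  98.5483871 ]), np.int32(62), array([20,  8], dtype=int32)) [0.37475206 0.2732389  0.052     ]
dark top
(array([250.5748503 , 199.49700599]), np.int32(167), array([16, 17], dtype=int32)) [ 0.58201582 -0.00399543  0.03      ] [ 0.58283994 -0.00399307  0.026     ]
(array([224.49090909, 207.98181818]), np.int32(165), array([16, 17], dtype=int32)) [0.55887013 0.07213062 0.03      ] [0.5596177  0.07238476 0.026     ]
(array([375.04347826, 227.02898551]), np.int32(69), array([29, 35], dtype=int32)) [ 0.49245996 -0.35832653  0.03      ] [ 0.49298789 -0.35949611  0.026     ]
(array([259.08125, 225.1875 ]), np.int32(160), array([15, 17], dtype=int32)) [ 0.50617441 -0.02656067  0.03      ] [ 0.50674769 -0.02663294  0.026     ]
(array([363.67105263, 229.6754386 ]), np.int32(228), array([18, 17], dtype=int32)) [ 0.48568232 -0.32517264  0.03      ] [ 0.48618782 -0.32623256  0.026     ]
(array([232.96650718, 233.30143541]), np.int32(209), array([15, 17], dtype=int32)) [0.48472299 0.04870737 0.03      ] [0.48522532 0.04888405 0.026     ]
dark scene
(array([
[... 486 characters left out ...]
1228]), np.int32(228), array([19, 19], dtype=int32)) [ 0.51982508 -0.03312998  0.03      ] [ 0.51732436 -0.03168264  0.026     ]
(array([242.15322581, 208.62903226]), np.int32(248), array([20, 20], dtype=int32)) [ 0.59526957 -0.01055374  0.03      ] [ 0.59315487 -0.00899088  0.026     ]
(array([ 95.44522145, 255.15151515]), np.int32(429), array([24, 24], dtype=int32)) [ 0.49777889 -0.32926539  0.03      ] [ 0.49516538 -0.32933324  0.026     ]
74 117 124 83
[311.66083 215.00607] [ 0.53451943 -0.18124969  0.014     ]
[382.51324 213.74084] [ 0.53300115 -0.38826947  0.014     ]
[383.21234 252.88907] [ 0.41964983 -0.37973227  0.014     ]
[312.35992 254.1543 ] [ 0.42114236 -0.17688872  0.014     ]
```

View pics/c1.png

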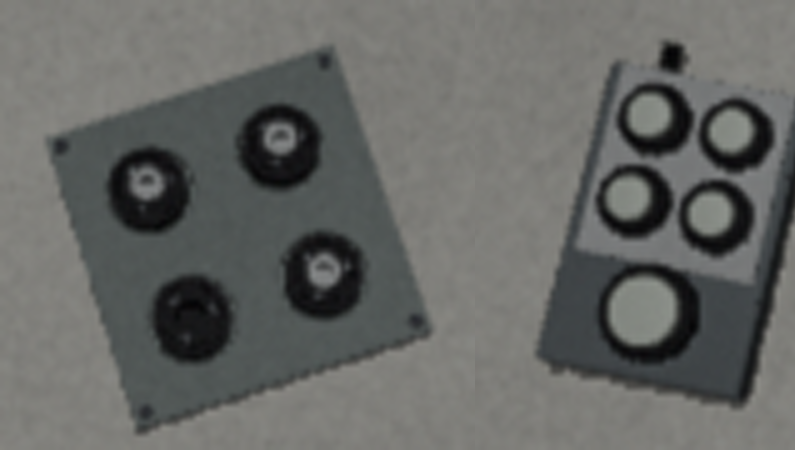

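The crop confirms it: the bare bore is at crop (190,318), the near left nest, while the other three show bright bushes. Next I'll measure the keys.

```bash
python3 - <<'E'
from h import *
it,is_=cv2.imread("pics/top0.png"),cv2.imread("pics/scene0.png")
T=cv2.cvtColor(it,6);S=cv2.cvtColor(is_,6)
ct,cs=cam("top"),cam("scene")
print(T[233,157],T[213,145],T[222,153],S[110,298],S[120,299],S[106,310])
for n,I,C,roi in(("top",T,ct,(128,200,172,265)),("scene",S,cs,(285,98,336,146))):
  for th in (140,):
    for b in blobs(I>th,roi,15): print(n,th,b[0].round(1),b[1],b[2],onz(b[0],.052,C).round(4))
s=bot.state();Rm=R.from_rotvec(s["tool_rot"]).as_matrix();print(Rm.round(3),s["position"])
E
```

```text
137 136 119 161 109 73
scene 140 [316.8 106.9] 649 [51 32] [0.4691 0.3407 0.052 ]
scene 140 [316.5 118.3] 37 [8 7] [0.5005 0.3098 0.052 ]
scene 140 [300.9 123.7] 38 [7 7] [0.49   0.2639 0.052 ]
scene 140 [326.1 130.1] 39 [7 7] [0.5472 0.2997 0.052 ]
scene 140 [310.  135.8] 43 [7 8] [0.5366 0.253  0.052 ]
scene 140 [286.1 143.4] 15 [4 5] [0.5188 0.1876 0.052 ]
[[-0.962  0.273 -0.001]
 [ 0.273  0.962 -0.002]
 [ 0.    -0.002 -1.   ]] [0.17752337 0.62465363 0.23037907]
```

```bash
python3 - <<'E'
from h import *
T=cv2.cvtColor(cv2.imread("pics/top0.png"),6);S=cv2.cvtColor(cv2.imread("pics/scene0.png"),6)
ct,cs=cam("top"),cam("scene")
for b in blobs(T>128,(128,202,170,262),12): print("top",b[0].round(1),b[1],b[2],onz(b[0],.052,ct).round(4))
for b in blobs(S>140,(288,100,308,118),12): print("scene",b[0].round(1),b[1],b[2],onz(b[0],.052,cs).round(4))
P=np.array([[.5005,.3098],[.49,.2639],[.5472,.2997],[.5366,.253]])
print(P.mean(0))
E
```

```text
top [163.8 204.3] 24 [11  4] [0.5699 0.2436 0.052 ]
top [144.5 212.3] 40 [8 7] [0.548  0.2979 0.052 ]
top [160.9 215.7] 41 [8 7] [0.5372 0.2512 0.052 ]
top [140.1 228.9] 39 [7 7] [0.5011 0.3088 0.052 ]
top [156.7 232. ] 42 [8 7] [0.491 0.262 0.052]
top [143.1 251.5] 120 [13 12] [0.4376 0.2985 0.052 ]
scene [295.9 105.1] 135 [16 12] [0.4292 0.3007 0.052 ]
[0.518575 0.2816  ]
```

Both views agree within about 2 mm: near left key (0.501,0.309), confirm key (0.438,0.2985), bare housing about (0.485,0.049), plate yaw about 17.5°. I'll move over the key with the fingers shut.

```bash
python3 -m creep '[[[-0.66,-0.36,0.1],[0,0,0],255],[[-0.66,-0.36,0.1],[0,0,0],255],[[-0.66,-0.36,0.1],[0,0,0],255],[[-0.66,-0.36,0.1],[0,0,0],255],[[-0.66,-0.36,0.1],[0,0,0],255],[[-0.66,-0.36,0.1],[0,0,0],255]]' 40
python3 -m creep '[[[-0.66,-0.36,0.15],[0,0,0],255],[[-0.66,-0.36,0.15],[0,0,0],255],[[-0.66,-0.36,0.15],[0,0,0],255],[[-0.66,-0.36,0.15],[0,0,0],255],[[-0.66,-0.36,0.15],[0,0,0],255],[[-0.66,-0.36,0.15],[0,0,0],255],[[-0.66,-0.36,0.15],[0,0,0],255],[[-0.66,-0.36,0.15],[0,0,0],255]]'
cat > look.py <<'E'
import sys
from h import *
st=bot.state(); im=cv2.cvtColor(bot.camera("wrist"),4)
cv2.imwrite(f"pics/{sys.argv[1]}.png",im); np.save("st_"+sys.argv[1],st,allow_pickle=True)
print(st["time"],st["position"],st["tool_rot"],st["ft_force"],st["grip_width"])
E
python3 look.py w1; python3 - <<'E'
from h import *
st=np.load("st_w1.npy",allow_pickle=True).item();C=cam("wrist",st)
I=cv2.cvtColor(cv2.imread("pics/w1.png"),6)
for t in (150,170):
  for b in blobs(I>t,(0,0,512,384),200): print(t,b[0].round(1),b[1],b[2],onz(b[0],.052,C).round(4))
for P in([.501,.309,.052],[.438,.2985,.052]): print(proj(P,C))
E
```

```text
time: 0.7
position: [0.3434, 0.4619, 0.1999]
tool_rot: [0.447, 3.108, -0.007]
ft_force: [0.4, -0.8, 0.1]
grip_width: 0.0002
time: 1.5
position: [0.498, 0.3114, 0.1564]
tool_rot: [-0.429, -3.111, -0.002]
ft_force: [-0.8, -0.2, 0.8]
grip_width: -0.0001
1.5 [0.49804634 0.31142366 0.15640976] [-4.28762574e-01 -3.11128095e+00 -1.76324413e-03] [-0.77504846 -0.16663147  0.77136233] -0.00014131204039138188
150 [290.3 141.5] 102088 [512 350] [0.4632 0.3507 0.052 ]
150 [204.9 195.4] 514 [27 24] [0.4903 0.2619 0.052 ]
150 [255.8 196.3] 343 [27 17] [0.5041 0.3075 0.052 ]
150 [ 79.1 243.7] 575 [48 53] [0.5043 0.1257 0.052 ]
150 [210.2 241.2] 437 [25 22] [0.5369 0.2515 0.052 ]
150 [257.1 320. ] 262 [13 27] [0.6415 0.2701 0.052 ]
150 [ 11.1 352.5] 1233 [34 63] [ 0.6091 -0.0118  0.052 ]
170 [102.4 143.5] 36596 [286 344] [0.42   0.1905 0.052 ]
170 [398.5 139.4] 64534 [309 308] [0.4872 0.4429 0.052 ]
170 [205.1 195.5] 492 [26 24] [0.4904 0.2621 0.052 ]
170 [256.  196.5] 320 [27 16] [0.5043 0.3077 0.052 ]
170 [210.3 241.4] 418 [24 22] [0.537  0.2516 0.052 ]
170 [257.2 320.1] 249 [12 27] [0.6416 0.2702 0.052 ]
170 [ 11.  353.4] 1173 [34 61] [ 0.6102 -0.0126  0.052 ]
[256.40096758 192.94142193]
[225.14619495 129.81746659]
```

View pics/w1.png

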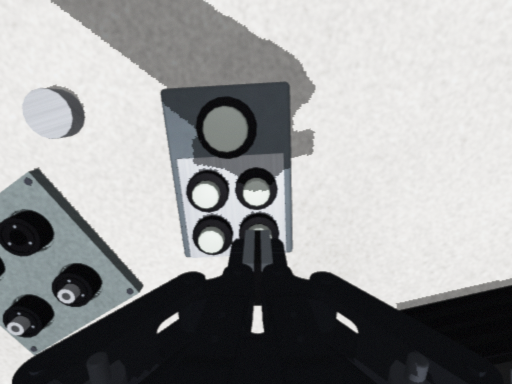

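The near left key is at (256,190) in the wrist view, right under the fingertips, and nr (205,191) and confirm (226,128) agree with the top view. I'll lower to just above it.

```bash
python3 -m creep '[[[-0.005,0,0.15],[0,0,0],255],[[-0.005,0,0.25],[0,0,0],255],[[-0.005,0,0.325],[0,0,0],255],[[-0.005,0,0.325],[0,0,0],255],[[-0.005,0,0.325],[0,0,0],255],[[-0.005,0,0.325],[0,0,0],255]]'
```

```text
time: 2.15
position: [0.5016, 0.3104, 0.0606]
tool_rot: [0.431, 3.11, 0.003]
ft_force: [-0.8, -0.1, 0.2]
grip_width: -0.0004
```

```bash
python3 -m creep '[[[0,0,0.02],[0,0,0],255],[[0,0,0.03],[0,0,0],255],[[0,0,0.035],[0,0,0],255],[[0,0,0.04],[0,0,0],255],[[0,0,0.04],[0,0,0],255],[[0,0,0.04],[0,0,0],255]]'
```

```text
time: 2.75
position: [0.5017, 0.3094, 0.0473]
tool_rot: [0.433, 3.11, 0.002]
ft_force: [1.5, 1.6, 4.7]
grip_width: 0.0005
```

```bash
python3 -m creep '[[[0,0,0.006],[0,0,0],255],[[0,0,0.01],[0,0,0],255],[[0,0,0.01],[0,0,0],255]]'
```

```text
time: 3.05
position: [0.5018, 0.3096, 0.0459]
tool_rot: [0.433, 3.11, 0.002]
ft_force: [-2.7, -1.4, 18.8]
grip_width: -0.0001
```

The key bottomed (18.8 N at 45.9 mm). I'll raise, then go over the confirm key.

```bash
python3 -m creep '[[[0,0,-0.05],[0,0,0],255],[[0,0,-0.1],[0,0,0],255],[[0,0,-0.1],[0,0,0],255],[[0,0,-0.1],[0,0,0],255],[[0.195,-0.094,-0.1],[0,0,0],255],[[0.195,-0.094,-0.1],[0,0,0],255],[[0.195,-0.094,-0.07],[0,0,0],255],[[0.195,-0.094,-0.05],[0,0,0],255],[[0.195,-0.094,-0.05],[0,0,0],255],[[0.195,-0.094,-0.05],[0,0,0],255]]'
```

```text
time: 4.05
position: [0.4378, 0.2976, 0.0583]
tool_rot: [-0.435, -3.111, 0.0]
ft_force: [0.5, 0.3, 0.1]
grip_width: 0.0001
```

```bash
python3 -m creep '[[[0,0,0.015],[0,0,0],255],[[0,0,0.025],[0,0,0],255],[[0,0,0.034],[0,0,0],255],[[0,0,0.038],[0,0,0],255],[[0,0,0.042],[0,0,0],255],[[0,0,0.042],[0,0,0],255],[[0,0,0.042],[0,0,0],255]]'
```

```text
time: 4.75
position: [0.4376, 0.2979, 0.0466]
tool_rot: [0.433, 3.111, 0.001]
ft_force: [2.2, -0.9, 5.0]
grip_width: 0.0
```

```bash
python3 -m creep '[[[0,0,0.004],[0,0,0],255],[[0,0,0.008],[0,0,0],255],[[0,0,0.008],[0,0,0],255]]'
```

```text
time: 5.05
position: [0.4377, 0.2979, 0.0458]
tool_rot: [0.433, 3.11, 0.0]
ft_force: [-2.3, -3.7, 22.1]
grip_width: -0.0001
```

Confirm bottomed too (22 N at 45.8 mm). Next I'll go above the bare housing and take one close look.

```bash
python3 -m creep '[[[0,0,-0.16],[0,0,0],255],[[0,0,-0.35],[0,0,0],255],[[0,0,-0.35],[0,0,0],255],[[0,0,-0.35],[0,0,0],255],[[-0.38,-0.755,-0.35],[0,0,0],75],[[-0.38,-0.755,-0.35],[0,0,0],75],[[-0.38,-0.755,-0.35],[0,0,0],75],[[-0.38,-0.755,-0.35],[0,0,0],75],[[-0.38,-0.755,-0.35],[0,0,0],75],[[-0.38,-0.755,-0.35],[0,0,0],75],[[-0.38,-0.755,-0.35],[0,0,0],75],[[-0.38,-0.755,-0.35],[0,0,0],75],[[-0.38,-0.755,-0.35],[0,0,0],75]]'
python3 look.py w2; python3 - <<'E'
from h import *
st=np.load("st_w2.npy",allow_pickle=True).item();C=cam("wrist",st)
print(proj([.486,.049,.03],C),proj([.486,.049,.008],C))
E
```

```text
time: 6.35
position: [0.4838, 0.0507, 0.148]
tool_rot: [-0.428, -3.111, -0.001]
ft_force: [0.7, 1.6, -0.4]
grip_width: 0.0603
6.35 [0.48384635 0.05070838 0.14801428] [-4.28060060e-01 -3.11056712e+00 -6.48853756e-04] [ 0.70135551  1.63458801 -0.44004096] 0.06033209287068828
[257.0018166  187.79867462] [257.01004804 181.74470337]
```

View pics/w2.png

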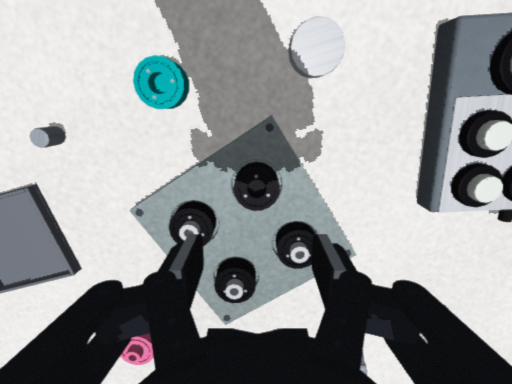

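The bare housing is centred at (257,186) in the wrist view, against a prediction of (257,188), and the fingers clear its neighbours. I'll descend.

```bash
python3 -m creep '[[[-0.008,-0.003,0.15],[0,0,0],75],[[-0.008,-0.003,0.28],[0,0,0],75],[[-0.008,-0.003,0.36],[0,0,0],75],[[-0.008,-0.003,0.4],[0,0,0],75],[[-0.008,-0.003,0.42],[0,0,0],75],[[-0.008,-0.003,0.425],[0,0,0],75],[[-0.008,-0.003,0.425],[0,0,0],75],[[-0.008,-0.003,0.425],[0,0,0],75]]'
```

```text
time: 7.2
position: [0.4879, 0.0473, 0.0224]
tool_rot: [0.433, 3.109, 0.001]
ft_force: [-0.1, -0.4, 0.4]
grip_width: 0.0603
```

```bash
python3 -m creep '[[[0.006,0.004,0.01],[0,0,0],75],[[0.006,0.004,0.02],[0,0,0],75],[[0.006,0.004,0.02],[0,0,0],75],[[0.006,0.004,0.02],[0,0,0],160],[[0.006,0.004,0.02],[0,0,0],160],[[0.006,0.004,0.02],[0,0,0],160],[[0.006,0.004,0.02],[0,0,0],160],[[0.006,0.004,0.02],[0,0,0],160],[[0.006,0.004,0.02],[0,0,0],160]]' 40
```

```text
time: 8.1
position: [0.4854, 0.0488, 0.0156]
tool_rot: [-0.433, -3.111, 0.0]
ft_force: [-1.7, 0.6, 5.4]
grip_width: 0.0442
```

```bash
python3 -m creep '[[[0,0,-0.02],[0,0,0],160],[[0,0,-0.05],[0,0,0],160],[[0,0,-0.1],[0,0,0],160],[[0,0,-0.2],[0,0,0],160],[[0,0,-0.3],[0,0,0],160],[[0,0,-0.3],[0,0,0],160],[[0,0,-0.3],[0,0,0],160],[[0,0,-0.3],[0,0,0],160]]'
python3 look.py w3
```

```text
time: 8.9
position: [0.4847, 0.0486, 0.1048]
tool_rot: [-0.433, -3.11, 0.001]
ft_force: [-0.4, 0.4, -1.2]
grip_width: 0.0443
8.9 [0.48470435 0.0486478  0.10480948] [-4.33281491e-01 -3.11048901e+00  5.22718581e-04] [-0.44222727  0.36589299 -1.21532244] 0.04428041452343906
```

View pics/w3.png

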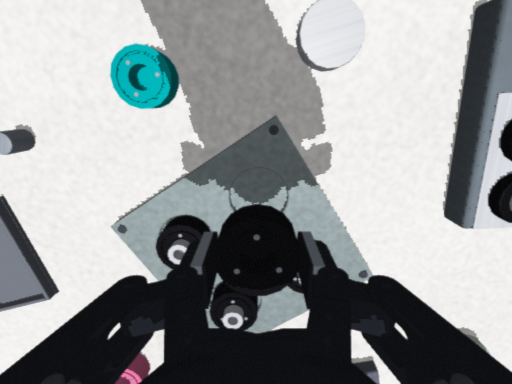

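The housing is held level: its top is at (257,250) and the nest at (258,190) is empty. I'll carry it to the free pocket, turning the jaws toward the pocket diagonal.

```bash
python3 -m creep '[[[-0.1,-0.2,-0.1],[0,0,0.02],160],[[-0.231,-0.908,-0.1],[0,0,0.08],160],[[-0.231,-0.908,-0.1],[0,0,0.08],160],[[-0.231,-0.908,-0.1],[0,0,0.08],160],[[-0.231,-0.908,-0.1],[0,0,0.08],160],[[-0.231,-0.908,-0.1],[0,0,0.08],160],[[-0.231,-0.908,-0.1],[0,0,0.08],160],[[-0.231,-0.908,-0.1],[0,0,0.08],160],[[-0.231,-0.908,-0.1],[0,0,0.08],160],[[-0.231,-0.908,-0.1],[0,0,0.08],160],[[-0.231,-0.908,-0.1],[0,0,0.08],160],[[-0.231,-0.908,-0.1],[0,0,0.08],160]]'
python3 look.py w4; python3 - <<'E'
from h import *
st=np.load("st_w4.npy",allow_pickle=True).item();C=cam("wrist",st)
print(R.from_rotvec(st["tool_rot"]).as_matrix().round(3))
im=cv2.imread("pics/w4.png")
c=np.array([.477,-.2815])
for dx,dy in((.055,.1),(-.055,.1),(-.055,-.1),(.055,-.1),(.055,0),(-.055,0)):
    q=proj([c[0]+dx,c[1]+dy,.014],C); print(q.round()); 
    if abs(q).max()<2000: cv2.circle(im,tuple(int(v) for v in q),3,(0,0,255),-1)
cv2.circle(im,tuple(int(v) for v in proj([.477,-.2325,.004],C)),3,(0,255,0),-1)
cv2.imwrite("pics/w4m.png",im)
E
```

```text
time: 10.15
position: [0.4779, -0.2312, 0.1353]
tool_rot: [-1.191, -2.907, -0.0]
ft_force: [-0.5, 0.6, -1.6]
grip_width: 0.0446
10.15 [ 0.47789273 -0.23116257  0.13529869] [-1.19101361e+00 -2.90696113e+00 -3.35123799e-04] [-0.46594887  0.60358947 -1.58702711] 0.04461892236167182
[[-0.713  0.702 -0.   ]
 [ 0.702  0.713  0.   ]
 [ 0.     0.    -1.   ]]
[332. 187.]
[254. 105.]
[119. 243.]
[197. 305.]
[260. 250.]
[181. 179.]
```

View pics/w4m.png

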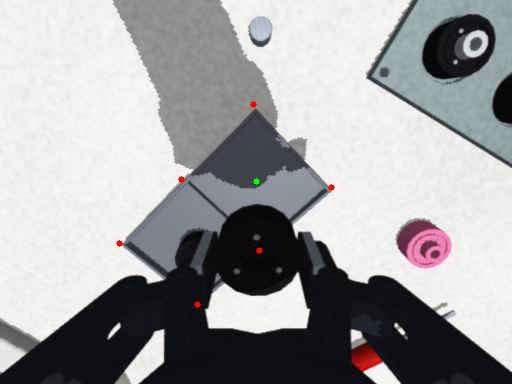

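The tray corners match the prediction within 3 px (near corner (256,108), right corner (330,187)), and the free pocket's centre is about (257,182), under the held housing. I'll lower it.

```bash
python3 -m creep '[[[0,0,0.13],[0,0,0],160],[[0,0,0.26],[0,0,0],160],[[0,0,0.34],[0,0,0],160],[[0,0,0.38],[0,0,0],160],[[0,0,0.39],[0,0,0],160],[[0,0,0.395],[0,0,0],160],[[0,0,0.395],[0,0,0],160],[[0,0,0.395],[0,0,0],160]]'
```

```text
time: 11.0
position: [0.4787, -0.2326, 0.0181]
tool_rot: [1.193, 2.904, -0.0]
ft_force: [0.3, -0.5, 0.3]
grip_width: 0.0443
```

```bash
python3 -m creep '[[[0,0,0.007],[0,0,0],160],[[0,0,0.012],[0,0,0],160],[[0,0,0.015],[0,0,0],160],[[0,0,0.017],[0,0,0],160],[[0,0,0.017],[0,0,0],160]]'
```

```text
time: 11.5
position: [0.4776, -0.2321, 0.0117]
tool_rot: [-1.194, -2.906, -0.0]
ft_force: [0.3, -0.0, -0.3]
grip_width: 0.0443
```

```bash
python3 -m creep '[[[0,0,0.003],[0,0,0],160],[[0,0,0.003],[0,0,0],160],[[0,0,0.003],[0,0,0],160]]'; python3 -c "
from cell import bot;print(bot.state()['ft_force'])"
```

```text
time: 11.8
position: [0.4776, -0.2321, 0.0116]
tool_rot: [-1.193, -2.906, -0.0]
ft_force: [-3.2, 1.7, 9.6]
grip_width: 0.0443
[-3.16952758  1.65538618  9.63104755]
```

Firm contact with the floor (9.6 N). I'll open part way, inside the pocket, and rise.

```bash
python3 -m creep '[[[0,0,-0.002],[0,0,0],125],[[0,0,-0.002],[0,0,0],110],[[0,0,-0.002],[0,0,0],85],[[0,0,-0.002],[0,0,0],85],[[0,0,-0.002],[0,0,0],85],[[0,0,-0.002],[0,0,0],85],[[0,0,-0.03],[0,0,0],85],[[0,0,-0.1],[0,0,0],85],[[0,0,-0.25],[0,0,0],85],[[0,0,-0.4],[0,0,0],85],[[0,0,-0.5],[0,0,0],85],[[0,0,-0.5],[0,0,0],85],[[0,0,-0.5],[0,0,0],85],[[0,0,-0.5],[0,0,0],85]]'
python3 look.py w5; python3 - <<'E'
from h import *
cv2.imwrite("pics/s5.png",cv2.cvtColor(bot.camera("scene"),4))
im=cv2.imread("pics/s5.png")[80:300,50:350];w=cv2.imread("pics/w5.png")
cv2.imwrite("pics/c5.png",np.vstack([cv2.resize(w,(400,300)),cv2.resize(im,(400,293),interpolation=2)]))
E
```

```text
time: 13.2
position: [0.4766, -0.2317, 0.1599]
tool_rot: [-1.193, -2.904, -0.0]
ft_force: [-0.3, -0.4, 0.2]
grip_width: 0.0568
13.2 [ 0.47664171 -0.23171489  0.15986688] [-1.19271890e+00 -2.90419821e+00 -6.39762503e-05] [-0.33852646 -0.38275019  0.21386448] 0.056800415134735494
```

View pics/c5.png

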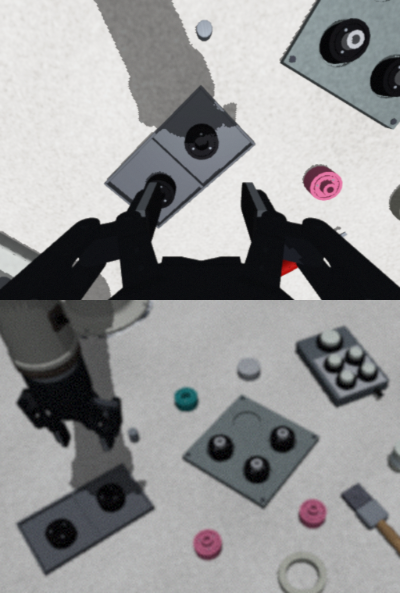

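The housing stands flat in the centre of the free pocket (wrist crop (201,141)), the near left nest is empty, and everything else is in its place. The gripper is clear, so I'm handing in.

```bash
python3 -c "
from cell import bot;print(bot.hand_in())"
```

```text
the job is handed in; nothing more can be done
None
```

The job is done and handed in, at about 13.3 s of the 54 s allowed. The housing without its bush was in the near left nest. I pressed its key fully down (18.8 N at 46 mm), let it spring back, then pressed confirm fully down (22 N at 46 mm). I then lifted the housing out, lowered it into the tray's empty pocket until it touched the floor at 9.6 N, and released it there.

The last wrist and scene pictures show it flat and centred in the pocket. The near left nest is empty, the other three housings and the old reject are in place, and the gripper is clear, about 0.16 m up.

- **Grip width:** it read 44.3 mm against the stated 46 mm, but the hold was firm and level, so I took it as pad or sensor offset.
- **Keys:** I judged full travel by force and height; no picture was taken while a key was down.

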